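# Depth-check the oblique port of a valve body with a telltale gauge

## Task

Set the aluminium valve body down into the nest of the inspection fixture, flat and square with its slanting port facing the guide tube (lower it in, do not drop it), and let go of it. Then take the depth gauge from its wooden rest by the black handle, slide it down the guide tube until its brass collar stops on the tube's mouth so that the port pushes its pin in, draw it right out without disturbing the pin, and finish holding the gauge still and level, with its tip about 10 cm above the middle of the light panel for reading; do not put it down. Leave the body seated and the jar, screwdriver and bin where they are.

Things in the scene. Friction and masses are not known exactly. Their poses are not given: they have to be found in the camera images.
- valve_grip (a point): Middle of the block to grip on the loose aluminium valve body (0.2 to 0.3 kg): 25 mm above its underside. The block is 50 mm (x) by 38 mm (y), its top (with a round brass plug) 36 mm above the underside, and stands on the +y part of a wider foot. Grip it from above across x (50 mm). Axes as the body's, z up.
- valve_foot (a point): Centre of the underside of the valve body's foot, which is 50 mm (x) by 66 mm (y), 14 mm thick; the grip point lies 7 mm to +y and 25 mm up from here. On the -y side a round port boss, 20 to 23 mm across, slants up and out towards -y, its rim reaching 44 mm above the underside and 6 mm past the foot's edge. Axes as the body's.
- valve_port (a point): Centre of the mouth of the valve body's slanting port: bore 11 mm (flared to 14 mm), 28 mm deep with a flat bottom, running down at 30 degrees below level towards the body's +y. 33 mm to -y of the foot's centre and 33.5 mm above the underside.
- nest_floor (a point): Centre of the nest floor of the fixed fixture: top of a dark steel plate (110 x 190 mm), 12 mm above the bench. The body's foot centre belongs here, axes parallel to these (z up), port to the guide tube on the -y side. Steel stops round it leave 1.5 mm play a side; sloped lead-ins reach 14 mm above the floor; on both x sides a 46 mm gap between stops (middle of y) leaves room for fingers.
- nest_port (a point): Where the centre of the mouth of the valve body's port lies when the body is properly seated; fixed to the fixture.
- guide_mouth (a point): Centre of the upper mouth of the fixture's fixed steel guide tube (50 mm long, 24 mm outside, 31 mm at the mouth, bore 12 mm, funnel mouth about 19 mm), on a blue bracket. Its z axis points up out of the tube along its axis, 30 degrees above level, towards the fixture's -y. Down the axis: tube's lower end 50 mm, mouth of the seated body's port 70 mm, bottom of that bore 98 mm.
- gauge_grip (a point): Centre of the depth gauge's black square handle (16 mm square, 100 mm long); y along the rod to the tip. The gauge (about 0.15 kg) starts level on its rest, axis 47 mm above the bench. From here along +y: brass collar (26 mm across) 50 to 58 mm, steel rod of 10 mm to 120 mm, white marked pin of 6 mm to 168 mm when fully out. Grip from above across x (16 mm).
- gauge_collar (a point): Centre of the front face of the gauge's brass collar, the face that stops on the guide tube's mouth; axes as the gauge's (y to the tip). 58 mm ahead of the handle's centre.
- gauge_tip (a point): Tip of the gauge's sliding pin; axes as the gauge's. 110 mm ahead of the collar's front face when the pin is fully out.
- gauge_pin (a joint): How far the pin is pushed into the gauge (m): 0 fully out (as at the start), at most 0.024. A friction fit of 1.2 N: it stays where it was pushed and has no spring. With the body seated and the collar home it is pushed in about 0.012.
- gauge_rest: Fixed wooden rest under the gauge: base 60 mm by 190 mm, 10 mm thick; one notched post under the rod (45 mm ahead of the collar's face), one under the handle's tail (42 mm behind its centre), open upwards, cheeks reaching about the gauge's axis with 2 mm play a side. Origin on the bench under the collar's front face (within 3 mm), y along the gauge to its tip.
- panel_centre (a point): Middle of the top of the fixed light panel, a white lit plate in a black frame, 220 mm (x) by 160 mm (y), 8 mm thick, lying on the bench. z up.
- jar: Loose blue jar with white cap, 38 mm across, 46 mm high, origin at the centre of its underside. Leave it alone.
- screwdriver: Loose red screwdriver lying on the bench beyond the fixture. Leave it alone.
- bin: Loose yellow open bin 100 mm by 140 mm, 50 mm high, with brass plugs, beyond the fixture; origin at the centre of its underside. Leave it alone.
Mind the look-alikes: they are no part of the job. Of the things shaped like the part that bears valve_grip, the aluminium one is meant.

How it is judged (in metres and radians):
On the way, in this order (a step that is already met when the one before it is completed fails the run):
1. the valve body sits flat and square in the nest, port to the guide tube, let go, with the gauge's pin still out (distance between valve_port and nest_port below 0.004 m and z of valve_foot in the frame of nest_floor between -0.002 and 0.0018 m and angle between valve_foot's own z axis and vertical below 0.04 rad and contact force between the fingers and valve_body below 0.1 N and value of joint gauge_pin below 0.003 m), for 0.2 s.
2. the gauge's collar is stopped on the guide tube's mouth and its pin has been pushed in by the port (distance between valve_port and nest_port below 0.004 m and z of valve_foot in the frame of nest_floor between -0.002 and 0.0018 m and angle between valve_foot's own z axis and vertical below 0.04 rad and z of gauge_collar in the frame of guide_mouth below 0.0025 m and distance between gauge_collar and guide_mouth below 0.006 m and angle between the y axis of gauge_collar and the z axis of guide_mouth, either way round below 0.1 rad and value of joint gauge_pin between 0.008 and 0.016 m), for 0.1 s.
At the end, for the whole second after the job is handed in: Gauge held still in the fingers, within 8 degrees of level, tip 50 to 160 mm above the light panel and within 60 mm (x), 50 mm (y) of its middle, pin still pushed in 8 to 16 mm; body still seated (port within 4 mm, foot within 1.8 mm of the floor, tilt under 0.04 rad), not touched (distance between valve_port and nest_port below 0.004 m and z of valve_foot in the frame of nest_floor between -0.002 and 0.0018 m and angle between valve_foot's own z axis and vertical below 0.04 rad and contact force between the fingers and valve_body below 0.1 N and value of joint gauge_pin between 0.008 and 0.016 m and x of gauge_tip in the frame of panel_centre between -0.06 and 0.06 m and y of gauge_tip in the frame of panel_centre between -0.05 and 0.05 m and z of gauge_tip in the frame of panel_centre between 0.05 and 0.16 m and angle between gauge_tip's own y axis and vertical between 1.4308 and 1.7108 rad and contact force between the fingers and gauge above 1 N and linear speed of gauge below 0.02 m/s and angular speed of gauge below 0.15 rad/s and height (world z) of gauge_grip above 0.05 m); the arm keeps its last pose, push and grip.
It fails at once if the valve body is let go above the nest instead of being set down (foot more than 15 mm above the nest floor) (contact force between the fingers and valve_body below 0.05 N and horizontal distance between valve_foot and nest_floor below 0.06 m and z of valve_foot in the frame of nest_floor above 0.018 m).
It fails at once if the jar, the screwdriver or the bin is moved more than 25 mm (distance of any of jar, screwdriver, bin from where it was at the start of the episode above 0.025 m).
It also fails if it takes over 67 s, if anything falls off the work surface, if the arm or the gripper's body presses on something with over 40 N, if the wrist force passes 120 N, or if a joint passes its speed limit or range.

## Robot

A 6-joint arm with a two-finger parallel gripper is mounted at the origin on the work surface. World frame = base frame: x ahead of the robot, y to its left, z up, the work surface at z = 0. Lengths are in mm, angles in rad, forces in N, time in s.
With the tool pointing down it reaches from about 300 to 775 mm from the base axis. Payload 14.6 kg.
Tool frame: the origin (TCP) lies on the centre line of the jaws, within the pads' length; the fingertips stand 19 mm ahead of it and the grasp point (between the pads) is the TCP (bot.tip_reach is the distance from the TCP to the fingertips, in mm); y points along the fingers, x is the direction in which the jaws open and shut, and the axes are right-handed (so a half turn about y gives the same grasp; the last joint's range is limited). The gripper opens to 85 mm and grips with 20 to 120 N. Pads are 22 mm wide; open, the fingers measure 114 mm over their backs; the gripper's body (76 mm by 85 mm) begins 54 mm behind the grasp point. The pads swing forward as they close: fully open they stand 13 mm farther back than shut.
Start: joints at [-1.188, 0.3, 1.521, -0, 1.321, -0.067], TCP at [239.124, -495.287, 250.281] pointing down, gripper open.
Joint ranges: [-3.03, 3.03], [-0.79, 2.21], [0.23, 2.52], [-1.04, 4.18], [0, 3.07], [-2.55, 2.55]. Speed limits (rad/s): [2.22, 2.22, 2.57, 3.14, 3.14, 3.14].

## Interface

Orientations are given as a unit quaternion [w, x, y, z].
In Python, from rig import bot gives the robot as it stands. Calls block until the motion is done:
- bot.move_to(position, orientation): joint-space move of the TCP to a pose.
- bot.servo_line(position, attitude=None, speed=150, until_force=None): straight line of the TCP; attitude=None keeps the orientation; speed is the mean speed in mm/s. With until_force (N) it stops when the force on the tool has changed by that much, and returns True; else False.
- bot.move_joints(angles): joint-space move.
- bot.move_gripper(opening, grip_force=None): finger opening in mm; grip_force is the grip in N (None keeps the last); returns when the fingers have stopped.
- bot.dwell(seconds).
- bot.ik(position, orientation): joint angles nearest the present ones, or None.
- bot.read_state(): the state.
- bot.read_camera(name): name is "side" or "top"; returns a dict with "image" (400x640x3 uint8, blue, green, red), "depth" (400x640 float32, mm along the optical axis (not along the pixel's ray), 0 where there is no reading), "fovy" (degrees; the focal length in pixels is half the picture's height over the tangent of half this angle, whatever the lens; pixels are square), "cx", "cy" (the principal point, pixels), "eye" and "attitude" of the camera in the world. Camera axes: x right, y down, z forward; pixel columns grow to the right and rows downward; lengths in mm; the calibration is good to about 2 mm. A picture is of the moment at which its call begins.
A pose or a line that the arm cannot do raises bot.MotionError and nothing moves.
- bot.finish_job(): hands the job in, once; it reports no verdict.
The state is a dict: "clock": time; "joint_positions": joint angles; "qvel": joint speeds; "effort": joint torques, N m; "ee_pos": TCP position; "tool_rot": TCP orientation; "ft_force": force on the tool from outside, world axes, zero at the start; "moment": the same for the moment, N m; "grip_width": finger opening in mm.
Only numpy, scipy, OpenCV 4.12 (cv2) and the standard library are available. Lean on these libraries where they do the work, as an engineer would, in place of code of your own. Each camera call takes 0.05 s, during which the arm holds its last target. There are 200 camera calls.

## Working session

There is one attempt and no reset: what is moved stays moved. The work goes in short steps, each a Python script; the robot and the scene stay as the last script left them, time stands still between calls to the robot, and variables do not carry over. Pictures are saved under pics/ and viewed, about 8 in all and at most 12, crops included, and the job is handed in when it is done.

```bash
ls; mkdir -p pics; cat > h.py <<'E'
import numpy as np, cv2
from rig import bot
from scipy.spatial.transform import Rotation as R
def rot(q): return R.from_quat([q[1],q[2],q[3],q[0]])
def quat(r):
    q=r.as_quat(); return [q[3],q[0],q[1],q[2]]
def cloud(c):
    f=200/np.tan(np.radians(c['fovy'])/2); d=c['depth']; v,u=np.mgrid[:400,:640]
    p=np.stack([(u-c['cx'])/f*d,(v-c['cy'])/f*d,d],-1)
    w=p@rot(c['attitude']).as_matrix().T+np.array(c['eye']); w[d==0]=np.nan; return w
E
python3 - <<'E'
from h import *
for n in('top','side'):
    c=bot.read_camera(n); cv2.imwrite(f'pics/{n}0.png',c['image']); np.savez(f'{n}0.npz',**c)
    print(n,c['fovy'],c['cx'],c['cy'],c['eye'],c['attitude'],(c['depth']==0).mean())
    w=cloud(c); print(w[200,320],w[100,200],w[300,450])
s=bot.read_state();print(s['ee_pos'],s['tool_rot'],s['clock'],s['ft_force'])
E
```

```text
pics
top 46.7996204721008 331.091488631524 201.36157774944135 [ 453.94893643  -37.96079541 1172.90082953] [ 0.03232139 -0.70335883  0.70930433 -0.03360124] 0.00391796875
[567.12989761 -12.35923093   2.45710942] [830.38729956 297.37418802   2.81395496] [ 313.5779066  -335.55778776    0.5461741 ]
side 51.17023104382405 320.31419167598585 195.80346508011334 [415.44357294 728.11063117 650.77464184] [ 0.03163193 -0.06217026  0.88758415 -0.45533357] 0.0040546875
[ 5.39345600e+02 -1.49753454e+02  4.44125831e-01] [ 1661.66756788 -1953.7869789   -537.08627352] [ 2.37362935e+02  1.45487543e+02 -2.56001476e-02]
[ 239.05260399 -495.1035632   249.76318663] [ 0.59912675 -0.59868883  0.37622546 -0.37559717] 0.1 [ 0.20547467 -0.18214114  0.25344715]
```

View pics/top0.png

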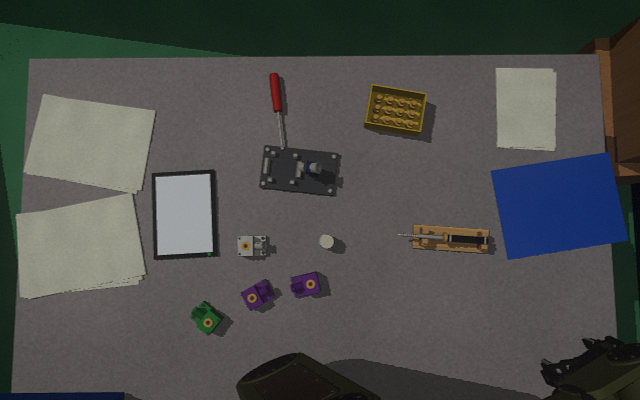

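View pics/side0.png

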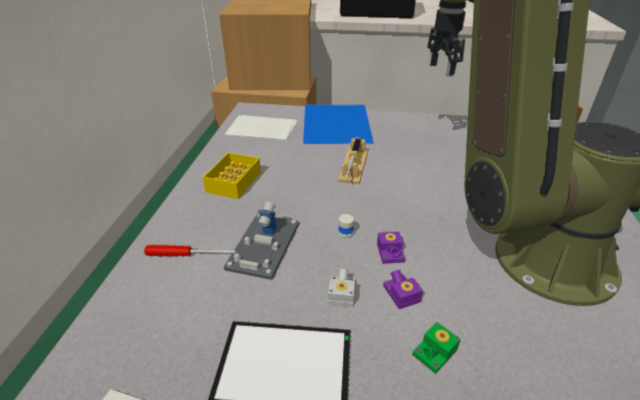

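Top view, with image right = −y and up = +x. The candidates for the body are aluminium (253,245), purple (257,295) and (306,285), and green (207,318). I choose the aluminium one at (253,245). Its port is on the right (−y). The fixture is at (300,170) with its tube on the right, the gauge at (450,239) with its tip to the left (+y), the panel at (185,214) and the jar at (327,241). Next I check in close crops.

```bash
python3 - <<'E'
from h import *
c=dict(np.load('top0.npz')); im=c['image']; w=cloud(c)
def crop(x0,y0,x1,y1,s): return cv2.resize(im[y0:y1,x0:x1],None,fx=s,fy=s,interpolation=cv2.INTER_CUBIC)
a=crop(230,228,280,263,8); b=crop(252,138,352,203,7); g=crop(390,215,500,260,7)
H=np.zeros((600,800,3),np.uint8)
a=crop(230,228,280,263,5);b=crop(252,138,352,203,5);g=crop(392,215,498,260,7)
H[:175,:250]=a;H[:325,290:790]=b;H[-270-5:-5-270+315 if 0 else 595,:742]=g[:270] 
H=np.clip(H*1.4,0,255).astype(np.uint8)
cv2.imwrite('pics/crop1.png',H)
def pr(t,m):
    p=w[m]; print(t,len(p),np.nanmedian(p,0).round(1),np.nanmin(p,0).round(1),np.nanmax(p,0).round(1))
def box(x0,y0,x1,y1):
    m=np.zeros((400,640),bool); m[y0:y1,x0:x1]=1; return m
z=w[...,2]
def rect(t,m):
    p=w[m][:,:2].astype(np.float32); print(t,m.sum(),'z',np.median(w[m][:,2]).round(1),cv2.minAreaRect(p))
B=box(232,230,276,262)
rect('block',B&(z>30)&(z<39)); rect('foot all',B&(z>9))
F=box(255,140,345,200); rect('plate',F&(z>8)&(z<16)); rect('plate all',F&(z>8))
G=box(395,220,495,258); rect('restbase',G&(z>6)); rect('gauge>40',G&(z>40))
P=box(145,160,225,265); rect('panel',P&(z>5)); 
i=im.astype(int); wh=P&(i.min(2)>150); rect('white',wh)
J=box(315,230,340,255); rect('jar',J&(z>30))
np.set_printoptions(linewidth=250)
print(z[236:258,234:274:2].round(0)); print(z[142:198:3,258:344:4].round(0)); print(z[226:252:2,400:492:4].round(0))
E
```

```text
block 319 z 35.7 ((452.49365234375, 154.52413940429688), (48.89215087890625, 68.25931549072266), 0.14775225520133972)
foot all 574 z 35.0 ((452.50860595703125, 153.66244506835938), (48.893798828125, 69.9903564453125), 0.17002858221530914)
plate 2490 z 12.6 ((637.0964965820312, 41.93720626831055), (190.29176330566406, 150.6925048828125), 83.14282989501953)
plate all 3164 z 13.3 ((638.045166015625, 41.823123931884766), (190.29176330566406, 152.60340881347656), 83.14282989501953)
restbase 1839 z 12.4 ((467.49761962890625, -317.94195556640625), (232.6913299560547, 91.73200988769531), 84.56912994384766)
gauge>40 622 z 52.9 ((468.8296813964844, -310.7227478027344), (218.0746307373047, 43.64190673828125), 84.99718475341797)
panel 5402 z 9.2 ((540.5143432617188, 331.60797119140625), (268.00592041015625, 201.9626007080078), 0.747262716293335)
white 4123 z nan ((534.4854736328125, 331.2381286621094), (196.68910217285156, 133.16636657714844), 3.5698611736297607)
jar 160 z 46.5 ((461.53851318359375, -28.459293365478516), (31.61543083190918, 31.481090545654297), 89.44802856445312)
[[ 4.  0. 36. 3
[... 4077 characters left out ...]
. 54. 53. 53. 10.  7. 34. 48.  9.]
 [-4.  2. -3.  1. 13. 22. 46. 50. 49. 52. 53. 55. 53. 58. 56. 56. 53. 56. 56. 56. 58. 58. 52.]
 [ 0.  1.  0. -0. 11. 27. 49. 14.  9.  8. 11. 63. 54. 54. 57. 60. 57. 52. 51. 56. 59. 57. 55.]
 [-0.  6.  2.  3. 11. 21. 52.  8. 12. 12. 11. 55. 13.  8.  9.  9. 51. 57. 58. 53. 56. 59. 53.]
 [ 0.  3.  2. -0. 11. 22. 44. 10.  7. 12. 13.  9. 16.  8.  8. 12. 12. 13. 10.  9. 32. 39. 12.]
 [-0.  2.  1.  7. 10. 11. 11.  8. 10. 13. 15. 11.  9. 15.  9. 11.  7.  7. 12. 10. 36. 47. 10.]
 [-2.  2. -2.  4.  0.  7.  9. 11. 10.  8. 11. 12. 12. 11.  8. 15. 11. 11. 13. 11. 35. 46.  5.]
 [-1.  0.  2.  3.  3. -1. -1. -1.  2. -2.  4.  1.  9. 10. 12.  8. 13. 11.  9. 13.  8.  8.  1.]]
```

View pics/crop1.png

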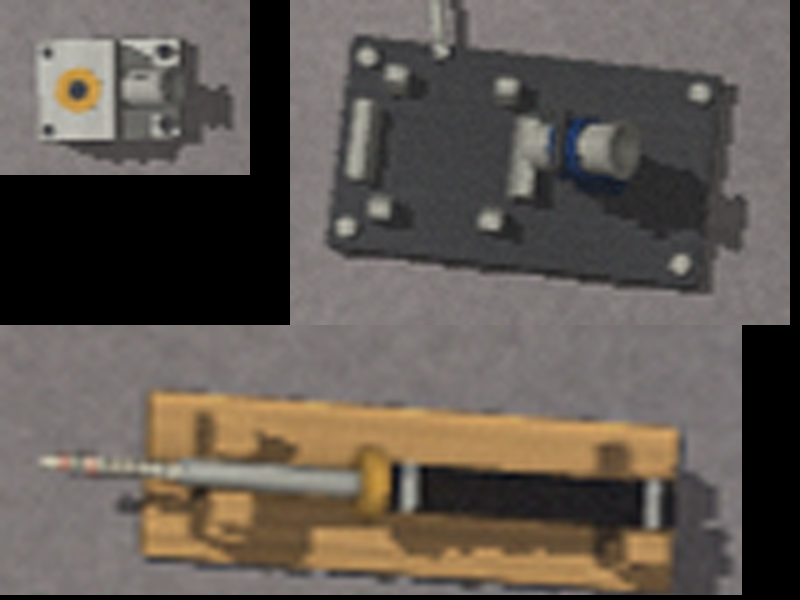

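The crops confirm the aluminium body at (253,245), with a round brass plug and the port to the right. The fixture has four corner screws, four side posts round the nest and the tube with its funnel at about (314,168). The gauge handle is centred at about (467,239) with the tip to the left. Next I compute sub-pixel features.

```bash
cat >> h.py <<'E'
def pix(c,u,v,z):
    f=200/np.tan(np.radians(c['fovy'])/2)
    d=rot(c['attitude']).apply(np.stack([(np.asarray(u)-c['cx'])/f,(np.asarray(v)-c['cy'])/f,np.ones(np.shape(u))],-1))
    e=np.array(c['eye']); return e+d*((z-e[2])/d[...,2])[...,None]
E
python3 - <<'E'
from h import *
np.set_printoptions(suppress=True,precision=2,linewidth=200)
c=dict(np.load('top0.npz')); im=c['image']; w=cloud(c); z=w[...,2]; g=cv2.cvtColor(im,6); hsv=cv2.cvtColor(im,40).astype(int)
def comps(m,t,zz,amin=3):
    n,l,s,ce=cv2.connectedComponentsWithStats(m.astype(np.uint8))
    for k in range(1,n):
        if s[k,4]>=amin: print(t,s[k,4],ce[k],pix(c,ce[k][0],ce[k][1],zz)[:2])
def box(x0,y0,x1,y1):
    m=np.zeros((400,640),bool); m[y0:y1,x0:x1]=1; return m
F=box(262,147,338,195)&(z>5)
comps(F&(g>95),'fix bright z26',26)
# plate corners: dark
pm=F&(g<85)
# subpixel rect: plate mask via color & z
full=box(255,140,345,200)&(z>6)
full=cv2.morphologyEx(full.astype(np.uint8),cv2.MORPH_OPEN,np.ones((5,5)))
cn=max(cv2.findContours(full,cv2.RETR_EXTERNAL,cv2.CHAIN_APPROX_NONE)[0],key=cv2.contourArea)
r=cv2.minAreaRect(cn); bp=cv2.boxPoints(r); print('plate rect px',r); B=pix(c,bp[:,0],bp[:,1],12); print('plate corners',B[:,:2],'ctr',B.mean(0)[:2],[np.linalg.norm(B[i]-B[i-1]) for i in (1,2)])
# body
Bd=box(232,230,276,262)
for t,m,zz in(('block',Bd&(z>29)&(np.arange(640)<254)[None],36),('all',Bd&(z>7),14)):
    cn=max(cv2.findContours(m.astype(np.uint8),cv2.RETR_EXTERNAL,cv2.CHAIN_APPROX_NONE)[0],key=cv2.contourArea)
    r=cv2.minAreaRect(cn); bp=cv2.boxPoints(r); B=pix(c,bp[:,0],bp[:,1],zz); print(t,r,'ctr',B.mean(0)[:2],[np.linalg.norm(B[i]-B[i-1]) for i in (1,2)])
comps(Bd&(hsv[...,1]>100)&(hsv[...,2]>90),'plug z36',36)
# gauge
G=box(395,225,495,255)
comps(G&(g<45)&(z>45),'handle dark z55',55,20)
hm=cv2.morphologyEx((G&(z>44)).astype(np.uint8),cv2.MORPH_OPEN,np.ones((2,3)))
# column-wise midline of handle dark pixels
for nm,cols,zz,sel in(('handle',range(454,482),55,G&(g<60)&(z>46)),('rod',range(420,440),52,G&(z>44)&(g>80)&(hsv[...,1]<60))):
    P=[]
    for u in cols:
        v=np.where(sel[:,u])[0]
        if len(v): P.append((u,np.median(v)))
    P=np.array(P); W=pix(c,P[:,0],P[:,1],zz); k=np.polyfit(W[:,1],W[:,0],1); res=W[:,0]-np.polyval(k,W[:,1]); print(nm,'x=',k,'yaw deg',np.degrees(np.arctan(-k[0])),res.std(),W[[0,-1],:2])
print('ends',pix(c,np.array([392+390/7-.5,392+672/7-.5]),np.array([238.,240]),55)[:,:2],'tip',pix(c,392+38/7-.5,215+(462-325)/7-.5,np.float64(47))[:2])
print('ring mids',pix(c,392+np.array([408,652])/7-.5,215+(np.array([487,502])-325)/7-.5,55.)[:,:2])
comps(box(150,165,220,262)&(g>150),'panel z8',8,500)
E
```

```text
fix bright z26 5 [281.8 147.6] [698.28  82.53]
fix bright z26 8 [267.12 148.88] [695.32 119.48]
fix bright z26 8 [272.88 152.12] [686.9  104.97]
fix bright z26 8 [294.88 154.88] [679.43  49.62]
fix bright z26 8 [333.5 156. ] [675.76 -47.53]
fix bright z26 39 [265.36 164.82] [654.72 123.73]
fix bright z26 30 [299.93 165.07] [653.38  36.95]
fix bright z26 30 [312.27 165.87] [651.09   6.  ]
fix bright z26 20 [298.05 173.15] [632.92  41.72]
fix bright z26 11 [269.36 179.09] [618.49 113.54]
fix bright z26 10 [291.5 181.8] [611.19  58.14]
fix bright z26 8 [262.88 182.88] [609.08 129.73]
fix bright z26 8 [329.75 190.25] [589.12 -37.38]
plate rect px ((298.65850830078125, 170.0731658935547), (74.87257385253906, 43.068294525146484), 6.34019136428833)
plate corners [[599.66 141.33]
 [709.58 129.86]
 [686.62 -59.8 ]
 [577.06 -46.7 ]] ctr [643.23  41.17] [np.float64(110.51497192586791), np.float64(191.04579943845368)]
block ((245.5, 246.0), (20.0, 15.0), 90.0) ctr [452.33 169.97] [np.float64(36.782143280362995), np.float64(48.73807354857071)]
all ((252.5, 246.0), (20.0, 29.0), 90.0) ctr [452.16 156.53] [np.float64(72.49132483362868), np.float64(49.68131079244293)]
plug z36 48 [245.15 245.6 ] [453.26 170.84]
handle dark z55 215 [467.46 239.07] [ 464.42 -368.55]
handle x= [  0.09 498.17] yaw deg -5.233046872546768 0.5015182695062522 [[ 467.26 -336.17]
 [ 461.9  -401.14]]
rod x= [  0.11 501.91] yaw deg -6.079293967993488 0.6704661403417163 [[ 475.23 -254.9 ]
 [ 470.01 -300.75]]
ends [[ 467.4  -319.79]
 [ 461.77 -416.82]] tip [ 478.05 -199.82]
ring mids [[ 468.2  -326.03]
 [ 462.34 -409.95]]
panel z8 4132 [183.51 214.27] [533.28 332.19]
```

```bash
cat >> h.py <<'E'
def proj(c,P):
    f=200/np.tan(np.radians(c['fovy'])/2); p=rot(c['attitude']).inv().apply(np.atleast_2d(P)-np.array(c['eye'])); return np.stack([c['cx']+f*p[:,0]/p[:,2],c['cy']+f*p[:,1]/p[:,2]],-1)
class Fr:
    def __init__(s,x,y,z,yaw): s.o=np.array([x,y,z],float); s.r=R.from_euler('z',yaw,degrees=True); s.yaw=yaw
    def __call__(s,P): return s.o+s.r.apply(P)
NEST=Fr(648.6,81.4,12,-6.8); BODY=Fr(452.6,156.3,0,-.3); GAU=Fr(464.8,-368.4,47,-4.9)
M=NEST([0,-93.6,68.5])
def rc(a,b,z,x0=0,y0=0): return [[x0+a/2*i,y0+b/2*j,z] for i,j in((-1,-1),(1,-1),(1,1),(-1,1))]
def wires():
    t=np.linspace(0,2*np.pi,25); e=NEST.r.apply([0,np.sin(np.pi/6),np.cos(np.pi/6)]); x=NEST.r.apply([1,0,0])
    circ=lambda o,r:o+r*(np.outer(np.cos(t),x)+np.outer(np.sin(t),e))
    return [NEST(rc(50,66,0)),NEST(rc(110,190,0,0,-40.7)),circ(M,15.5),circ(M,9.5),NEST(rc(69,57,14)),
      BODY(rc(50,66,14)),BODY(rc(50,38,36,0,14)),GAU(rc(16,100,8)),GAU([[-5,58,0],[5,58,0],[5,120,0],[0,168,0],[-5,120,0]])]
def overlay(c,W,regions,fn):
    H=np.zeros((600,800,3),np.uint8)
    for (x0,y0,x1,y1,s,X,Y) in regions:
        a=cv2.resize(c[0 if Y<300 else 1]['image'][y0:y1,x0:x1],None,fx=s,fy=s,interpolation=cv2.INTER_CUBIC); a=np.clip(a*1.4,0,255).astype(np.uint8)
        for p in W:
            q=((proj(c[0 if Y<300 else 1],p)+.5-[x0,y0])*s).round().astype(np.int32); cv2.polylines(a,[q],True,(0,255,0),1)
        H[Y:Y+a.shape[0],X:X+a.shape[1]]=a
    cv2.imwrite(fn,H)
E
python3 - <<'E'
from h import *
c=[dict(np.load(n)) for n in('top0.npz','side0.npz')]
overlay(c,wires(),[(255,142,345,200,4,0,0),(234,230,279,262,4,370,0),(395,222,495,258,4,370,140),(220,195,305,280,3,0,300),(320,260,365,310,5,270,300),(330,130,375,190,5,510,300)],'pics/ov1.png')
E
```

```text
(no output)
```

View pics/ov1.png

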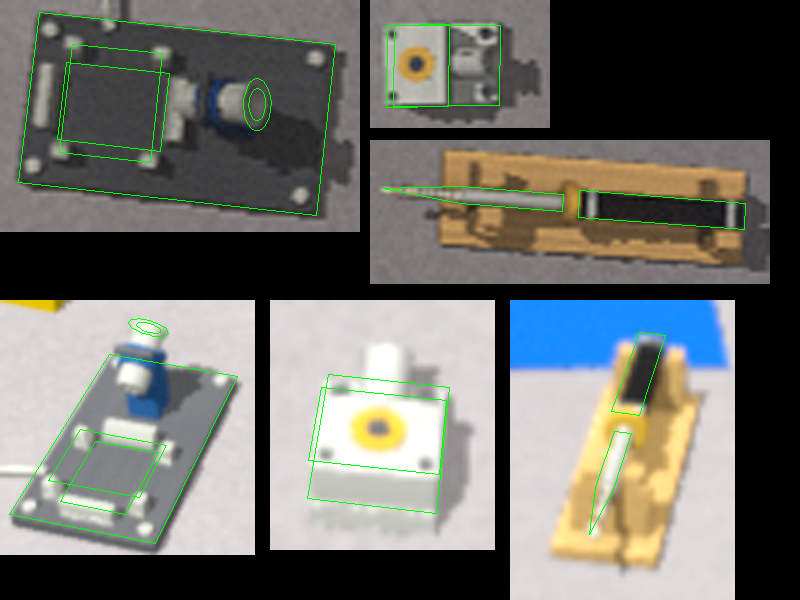

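Body and gauge overlays fit in both views. The predicted funnel ring in the top crop at (257,104) lies about 3.5 px right of the real one at about (243,100). I check the tube and stop profile in the depth data.

```bash
python3 - <<'E'
from h import *
np.set_printoptions(suppress=True,precision=1,linewidth=200)
cs={'top':[],'side':[]}
for i in range(8):
    for n in cs: cs[n].append(bot.read_camera(n))
for n in cs:
    c=cs[n][0]; d=np.stack([k['depth'] for k in cs[n]]); d=np.where(d==0,np.nan,d); c['depth']=np.nan_to_num(np.nanmedian(d,0)); c['image']=np.mean([k['image'] for k in cs[n]],0).astype(np.uint8); np.savez(n+'1.npz',**c)
    w=cloud(c); L=NEST.r.inv().apply((w-NEST.o).reshape(-1,3)); 
    L=L[~np.isnan(L[:,0])]
    s=L[(abs(L[:,0])<3.5)&(L[:,1]>-125)&(L[:,1]<55)&(L[:,2]>-5)]; s=s[np.argsort(s[:,1])]
    print(n,'profile y,z'); print(' '.join(f'({a:.0f},{b:.0f})' for a,b in s[:,1:]))
    t=L[(L[:,2]>55)&(L[:,2]<110)&(L[:,1]>-130)&(L[:,1]<-40)&(abs(L[:,0])<40)]
    print('tube x range',np.percentile(t[:,0],[2,50,98]),len(t), 'zmax',np.percentile(t[:,2],[90,98,100]),'ymin',np.percentile(t[:,1],[0,2]))
    for nm,a,b in(('posts+',24,48),('posts-',-48,-24)):
        q=L[(L[:,0]>a)&(L[:,0]<b)&(L[:,2]>9)&(L[:,2]<20)&(abs(L[:,1])<45)]; 
        for h in(q[q[:,1]>0],q[q[:,1]<0]): print(nm,len(h),h.mean(0),h.min(0),h.max(0))
    q=L[(abs(L[:,0])<30)&(L[:,2]>6)&(abs(L[:,1])<55)&(L[:,1]>30)]; print('stop+y',q.mean(0),q.min(0),q.max(0))
    q=L[(abs(L[:,0])<24)&(L[:,2]>6)&(L[:,2]<22)&(L[:,1]>-50)&(L[:,1]<-28)]; print('stop-y',q.mean(0),q.min(0),q.max(0))
E
```

```text
top profile y,z
(-123,1) (-123,0) (-123,2) (-121,-1) (-121,-0) (-120,1) (-118,0) (-118,-0) (-118,0) (-116,-1) (-116,0) (-115,-1) (-113,2) (-113,1) (-113,3) (-111,-1) (-111,1) (-110,0) (-108,1) (-108,-1) (-105,0) (-105,-1) (-103,0) (-103,1) (-102,2) (-101,57) (-100,1) (-100,1) (-100,1) (-99,61) (-99,60) (-99,61) (-98,2) (-98,1) (-97,61) (-96,61) (-96,62) (-94,60) (-94,60) (-94,60) (-92,60) (-92,60) (-91,61) (-89,60) (-89,59) (-89,59) (-87,79) (-87,81) (-87,83) (-85,80) (-85,82) (-85,78) (-83,77) (-82,78) (-80,74) (-80,75) (-78,72) (-78,72) (-77,73) (-75,72) (-75,71) (-73,71) (-72,69) (-71,72) (-70,73) (-70,73) (-68,72) (-68,70) (-68,72) (-66,71) (-65,72) (-65,72) (-64,74) (-63,72) (-63,73) (-61,73) (-61,74) (-61,72) (-58,65) (-58,67) (-58,65) (-55,59) (-55,60) (-53,58) (-53,59) (-52,58) (-50,57) (-50,56) (-50,58) (-48,56) (-48,56) (-47,56) (-43,13) (-43,15) (-40,13) (-40,14) (-40,15) (-37,11) (-37,8) (-37,10) (-34,1) (-34,0) (-33,2) (-31,0) (-31,1) (-31,3) (-29,-0) (-28,-2) (-28,1) (-26,0) (-26,2) (-26,-0) (-24,2) (-24,-1) (-23,-0) (-21,0) (-21,1) (-21,2) (-19,1) (-19,2) (-18,0) (-16,
[... 2690 characters left out ...]
,13) (45,13) (45,13) (46,-1) (46,2) (46,8) (46,0) (46,6) (46,3) (46,12) (46,5) (46,8) (46,11) (46,11) (47,3) (47,7) (47,0) (49,-0) (49,0) (50,0) (51,0) (51,-1) (52,-0) (53,-1) (53,-5) (53,-1) (54,-2) (54,-2) (54,-3) (55,-4)
tube x range [-15.9  -4.4  11.4] 221 zmax [74.8 78.5 80.4] ymin [-92.3 -88.9]
posts+ 25 [32.2 28.8 12.1] [27.5 22.6  9.2] [37.  33.4 14.1]
posts+ 20 [ 32.  -26.9  12.3] [ 27.9 -33.2   9.1] [ 36.8 -22.4  14.4]
posts- 23 [-35.4  29.   12.2] [-39.6  22.9   9.3] [-29.6  33.1  13.7]
posts- 20 [-35.5 -27.2  12. ] [-39.7 -34.    9.7] [-30.  -22.7  14. ]
stop+y [-1.2 43.  11.3] [-29.7  30.5   6.2] [29.6 47.1 14.4]
stop-y [ -2.  -39.5  11.1] [-21.1 -47.1   6. ] [ 19.  -34.8  14.2]
```

Profile check: the funnel's top edge is measured at (y −87, z 82) in nest axes against a modelled (−86, 82). The model therefore fits, and the apparent offset was the shaded funnel interior. Now I check body and gauge in both clouds, check reachability, and grasp.

```bash
cat >> h.py <<'E'
def tool(yaw,pitch=0):  # tool x = object x, y = down, z = object y ; pitch>0: object y tips down
    b=R.from_euler('z',yaw,degrees=True)*R.from_euler('x',-pitch,degrees=True)
    return quat(b*R.from_matrix(np.array([[1,0,0],[0,0,-1],[0,1,0]]).T))
def flip(q): return quat(rot(q)*R.from_euler('y',180,degrees=True))
E
python3 - <<'E'
from h import *
np.set_printoptions(suppress=True,precision=1,linewidth=200)
for n in('top','side'):
    w=cloud(dict(np.load(n+'1.npz'))).reshape(-1,3); w=w[~np.isnan(w[:,0])]
    L=BODY.r.inv().apply(w-BODY.o); q=L[(abs(L[:,:2])<45).all(1)&(L[:,2]>32)&(L[:,1]>-6)]; print(n,'block',np.percentile(q,[1,50,99],axis=0),cv2.minAreaRect(q[:,:2].astype(np.float32)))
    q=L[(abs(L[:,:2])<45).all(1)&(L[:,2]>4)]; print('all',np.percentile(q,[0.5,99.5],axis=0))
    L=GAU.r.inv().apply(w-GAU.o); q=L[(abs(L[:,0])<16)&(L[:,2]>3)&(abs(L[:,1])<38)]; print('handle x',np.percentile(q[:,0],[2,50,98]),np.polyfit(q[:,1],q[:,0],1))
    q=L[(abs(L[:,0])<16)&(L[:,2]>-1)&(L[:,1]>62)&(L[:,1]<90)]; print('rod x',np.percentile(q[:,0],[2,50,98]))
    q=L[(abs(L[:,0])<20)&(L[:,2]>9)&(L[:,1]>40)&(L[:,1]<70)];print('collar',len(q),np.percentile(q,[0,50,100],axis=0))
k=lambda p,q:(None if (j:=bot.ik(p,q)) is None else np.round(j,2))
D=np.array([0,np.cos(np.pi/6),-.5])
for nm,F,p,pi in(('grasp',BODY,[0,7,25],0),('place',NEST,[0,7,25],0),('gauge',GAU,[0,0,0],0),('home',NEST,M*0+np.array([0,-93.6,68.5])-58*D,30),('pre',NEST,np.array([0,-93.6,68.5])-190*D,30)):
    for f in(0,1):
        q=tool(F.yaw,pi); q=flip(q) if f else q; print(nm,f,F(p),k(F(p),q))
for f in (0,1): print('panel',f,k([536,175,110],(flip(tool(0)) if f else tool(0))))
E
```

```text
top block [[-24.7  -4.8  33.8]
 [ -0.3  14.4  36.8]
 [ 24.1  32.3  39.4]] ((-0.1758098602294922, 13.742119789123535), (49.025123596191406, 37.15749740600586), 0.6933764219284058)
all [[-24.7 -35.3   6.7]
 [ 24.3  32.3  42.4]]
handle x [-7.9 -0.3  7.3] [-0.  -0.3]
rod x [-5.3 -0.8  4. ]
collar 35 [[-9.2 40.1  9. ]
 [-1.8 52.5 11.1]
 [ 7.8 57.5 13.9]]
side block [[-24.7  -3.2  33. ]
 [ -0.8  18.   35.8]
 [ 23.9  34.4  38. ]] ((-0.4036579132080078, 15.201056480407715), (49.85017776489258, 38.33346176147461), 1.0956014394760132)
all [[-25.4 -30.6   4.6]
 [ 24.3  34.8  40.8]]
handle x [-9.6 -2.   5.8] [-0.  -2.2]
rod x [-6.8 -2.6  1.9]
collar 15 [[-10.6  49.5   9. ]
 [ -2.4  56.5  11.4]
 [  3.6  58.3  13.2]]
grasp 0 [452.6 163.3  25. ] [ 0.3  0.5  1.9 -0.   0.8  0.3]
grasp 1 [452.6 163.3  25. ] None
place 0 [649.4  88.4  37. ] [ 0.1  0.8  1.4 -0.   1.   0.2]
place 1 [649.4  88.4  37. ] None
gauge 0 [ 464.8 -368.4   47. ] [-0.7  0.6  1.6 -0.   1.  -0.7]
gauge 1 [ 464.8 -368.4   47. ] [-0.7  0.6  1.6 -0.   1.   2.5]
home 0 [631.6 -61.4 109.5] [ 0.   0.7  1.4 -0.6  1.2  0.4]
home 1 [631.6 -61.4 109.5] None
pre 0 [ 618.  -174.9  175.5] [-0.2  0.6  1.4 -0.6  1.2  0.2]
pre 1 [ 618.  -174.9  175.5] None
panel 0 [ 0.2  0.5  1.6 -0.   1.   0.2]
panel 1 None
```

```bash
cat >> h.py <<'E'
NEST=Fr(647.5,81.6,12,-6.8); BODY=Fr(452.3,156.7,0,.2); GAU=Fr(463.7,-368.4,47,-4.9)
E
python3 - <<'E'
from h import *
q=tool(BODY.yaw)
bot.move_gripper(70,40)
bot.move_to(BODY([0,7,110]),q); bot.servo_line(BODY([0,7,25.5]),speed=100)
s=bot.read_state(); print(s['clock'],s['ee_pos'],s['ft_force'])
bot.move_gripper(40,40); s=bot.read_state(); print(s['grip_width'],s['ft_force'])
bot.servo_line(BODY([0,7,130]),speed=120)
c=[bot.read_camera(n) for n in('top','side')]; s=bot.read_state(); print(s['clock'],s['ee_pos'],s['ft_force'],s['grip_width'])
T=Fr(*BODY([0,0,0])[:2],105,.2)
overlay(c,[T(rc(50,66,14)),T(rc(50,66,0)),T(rc(50,38,36,0,14))],[(210,200,300,270,4,0,0),(290,150,390,280,2,0,300)],'pics/grip.png')
E
```

```text
4.7083 [452.58666726 163.76844472  26.00201297] [-0.56423827 -0.36679122  0.25798844]
49.756290284768504 [-0.26387228 -0.78241112  4.8580651 ]
6.15 [451.93842739 163.60246728 129.23664157] [-0.20156809 -0.55053996 -1.48804087] 49.71271832716026
```

View pics/grip.png

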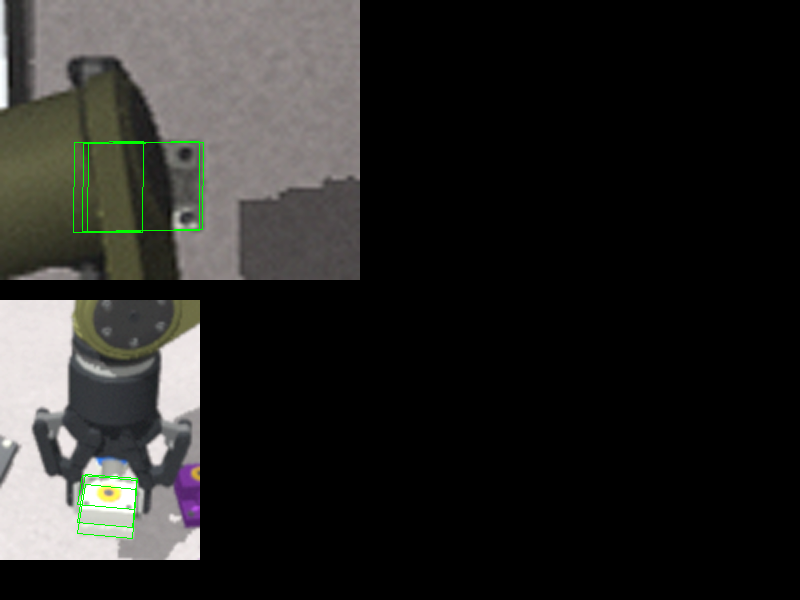

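The body hangs square in the jaws, with its foot edges on the predicted outline in both views. Now I lower it into the nest.

```bash
python3 - <<'E'
from h import *
q=tool(NEST.yaw)
bot.move_to(NEST([0,7,115]),q); bot.servo_line(NEST([0,7,45]),speed=100)
hit=bot.servo_line(NEST([0,7,24.5]),speed=20,until_force=8)
s=bot.read_state(); print(hit,s['clock'],s['ee_pos'],NEST.r.inv().apply(np.array(s['ee_pos'])-NEST.o),s['ft_force'],s['moment'])
c=bot.read_camera('side'); T=NEST
overlay([c,c],[T(rc(50,66,14)),T(rc(50,38,36,0,14))],[(200,140,310,290,4,0,0)],'pics/place.png')
E
```

```text
True 8.7333 [648.8887405   88.48714353  38.33882886] [ 0.56350629  7.00312836 26.33882886] [-0.58477775 -0.50937451  4.80953221] [ 0.05809585  0.0410954  -0.00889182]
```

View pics/place.png

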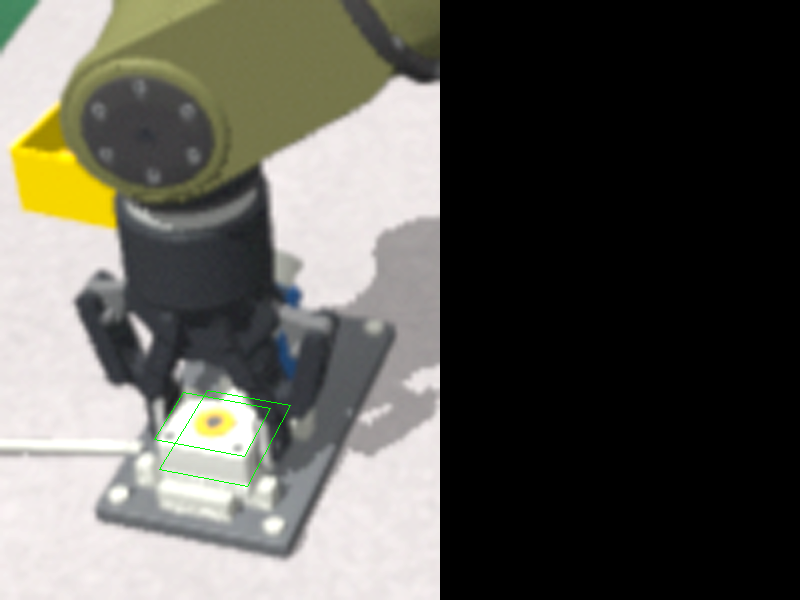

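The body is down between the stops. TCP height is 38.3 mm, against 26.0 at the grasp plus the 12 mm floor, so it is seated. Next: release, retreat and check.

```bash
python3 - <<'E'
from h import *
np.set_printoptions(suppress=True,precision=2,linewidth=200)
bot.move_gripper(64); bot.dwell(.2)
bot.servo_line(NEST([0,7,130]),speed=150)
bot.move_to(GAU([0,0,100]),tool(GAU.yaw)); print(bot.read_state()['clock'],bot.read_state()['grip_width'])
C={n:[] for n in('top','side')}
for i in range(4):
    for n in C: C[n].append(bot.read_camera(n))
c=[]
for n in C:
    k=C[n][0]; k['depth']=np.median([a['depth'] for a in C[n]],0); c.append(k)
    w=cloud(k).reshape(-1,3); L=NEST.r.inv().apply(w-NEST.o); q=L[(abs(L[:,0])<32)&(L[:,1]>-8)&(L[:,1]<40)&(L[:,2]>30)]; A=np.c_[q[:,:2],np.ones(len(q))]; print(n,'top plane',np.linalg.lstsq(A,q[:,2],rcond=None)[0],'z',np.median(q[:,2]),cv2.minAreaRect(q[:,:2].astype(np.float32)))
overlay(c,[NEST(rc(50,66,14)),NEST(rc(50,38,36,0,14))],[(255,140,345,200,5,0,0),(215,185,315,285,3,0,300)],'pics/seated.png')
E
```

```text
11.9083 64.12512524287168
top top plane [ 0.    0.02 36.36] z 36.70407740979931 ((-0.4058570861816406, 12.955918312072754), (50.39543533325195, 39.2647705078125), 0.4151906967163086)
side top plane [ 0.02 -0.05 36.32] z 35.661177610709274 ((-1.4490890502929688, 15.037120819091797), (38.04353713989258, 50.14169692993164), 89.90016174316406)
```

View pics/seated.png

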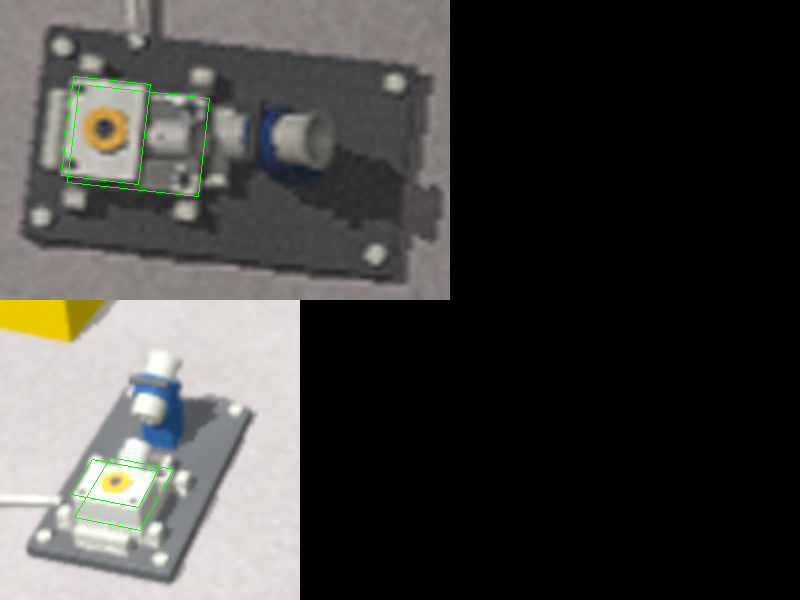

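The body is seated: block top at z 36.3 over the floor, flat, aligned in both views and between all the stops. Now I take the gauge.

```bash
python3 - <<'E'
from h import *
np.set_printoptions(suppress=True,precision=2,linewidth=200)
bot.move_gripper(50); bot.servo_line(GAU([0,0,0]),speed=100)
bot.move_gripper(8,70); s=bot.read_state(); print(s['grip_width'],s['ft_force'],s['ee_pos'])
bot.servo_line(GAU([0,0,120]),speed=120)
c=[bot.read_camera(n) for n in('top','side')]; s=bot.read_state(); print(s['clock'],s['grip_width'],s['ee_pos'],s['ft_force'],s['moment'])
T=Fr(*s['ee_pos'],GAU.yaw)
for k in c:
    L=T.r.inv().apply(cloud(k).reshape(-1,3)-T.o)
    q=L[(abs(L[:,0])<20)&(abs(L[:,2])<25)&(L[:,1]>62)&(L[:,1]<118)]; print(len(q),'rod mid',np.median(q,0)); 
    print('x fit',np.polyfit(q[:,1],q[:,0],1),'z fit',np.polyfit(q[:,1],q[:,2],1))
    q=L[(abs(L[:,0])<20)&(abs(L[:,2])<25)&(L[:,1]>118)&(L[:,1]<200)]; print('tip ymax',len(q),np.percentile(q,[50,100],axis=0))
overlay(c,[T([[-5,58,0],[5,58,0],[5,120,0],[0,168,0],[-5,120,0]]),T(rc(16,100,0))],[(380,200,510,260,5,0,0),(310,70,400,170,3,0,300)],'pics/gg.png')
E
```

```text
14.8684767631197 [-0.94  0.69  5.15] [ 463.93 -368.6    47.56]
15.4 14.954782754003931 [ 463.49 -368.22  166.15] [-0.37 -0.2  -2.05] [-0.12  0.03  0.05]
120 rod mid [-0.61 89.37  3.74]
x fit [ 0.01 -1.12] z fit [0.01 2.3 ]
tip ymax 66 [[ -0.42 141.07   2.24]
 [  3.47 167.     6.65]]
40 rod mid [-2.85 89.83  2.93]
x fit [ 0.03 -5.76] z fit [-0.    3.02]
tip ymax 29 [[ -2.3  143.74   1.08]
 [  1.74 168.37   2.92]]
```

View pics/gg.png

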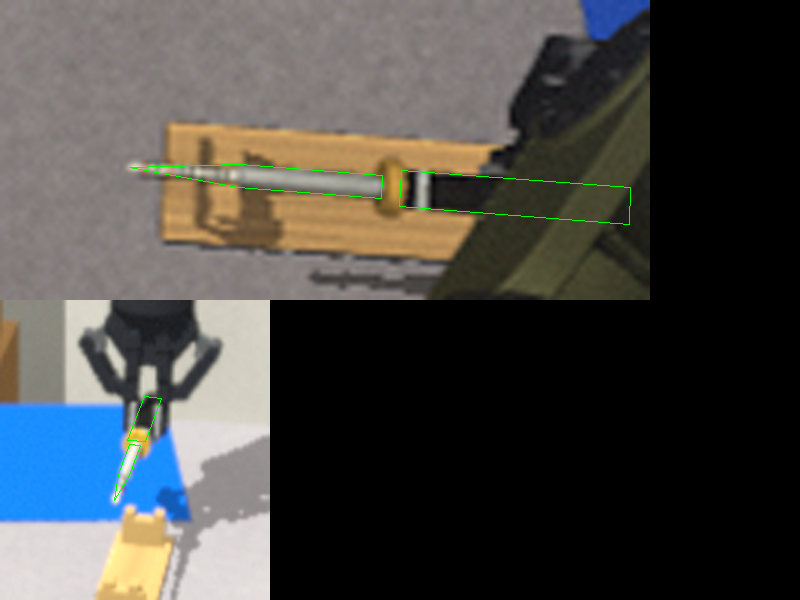

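The gauge is held level and straight on the predicted outline; pin tip at 167–168 mm, so the pin is fully out. I move to the approach pose on the tube axis and check alignment.

```bash
cat >> h.py <<'E'
D=np.array([0,np.cos(np.pi/6),-.5]); ML=np.array([-.3,-93.6,68.5])
def back(d): return NEST(ML-d*D)   # TCP with handle centre d mm behind the tube mouth
E
python3 - <<'E'
from h import *
np.set_printoptions(suppress=True,precision=2,linewidth=200)
q=tool(NEST.yaw,30)
bot.move_to(back(245),q); bot.servo_line(back(190),speed=100); bot.dwell(.2)
c=[bot.read_camera(n) for n in('top','side')]; s=bot.read_state(); print(s['clock'],s['grip_width'],s['ee_pos'],back(190))
G=NEST.r*R.from_euler('x',-30,degrees=True)
for k in c:
    L=G.inv().apply(cloud(k).reshape(-1,3)-back(190))
    for a,b in((62,118),(122,166)):
        q=L[(abs(L[:,0])<12)&(abs(L[:,2])<14)&(L[:,1]>a)&(L[:,1]<b)]; print(len(q),a,np.median(q,0) if len(q) else '')
t=np.linspace(0,2*np.pi,25)
circ=lambda r:NEST(ML)+r*G.apply(np.c_[np.cos(t),0*t,np.sin(t)])
g=lambda P:back(190)+G.apply(P)
overlay(c,[circ(15.5),circ(9.5),g([[-5,58,0],[5,58,0],[5,120,0],[3,120,0],[3,168,0],[-3,168,0],[-3,120,0],[-5,120,0]])],[(290,140,390,195,5,0,0),(225,150,325,250,3,0,300)],'pics/pre.png')
E
```

```text
17.25 14.768060370711913 [ 616.6  -175.03  175.74] [ 616.64 -174.69  175.5 ]
10 62 [ -0.95 111.85   5.01]
22 122 [ -0.64 135.85   1.91]
91 62 [-2.91 90.33  2.77]
43 122 [ -2.3  144.81   1.1 ]
```

View pics/pre.png

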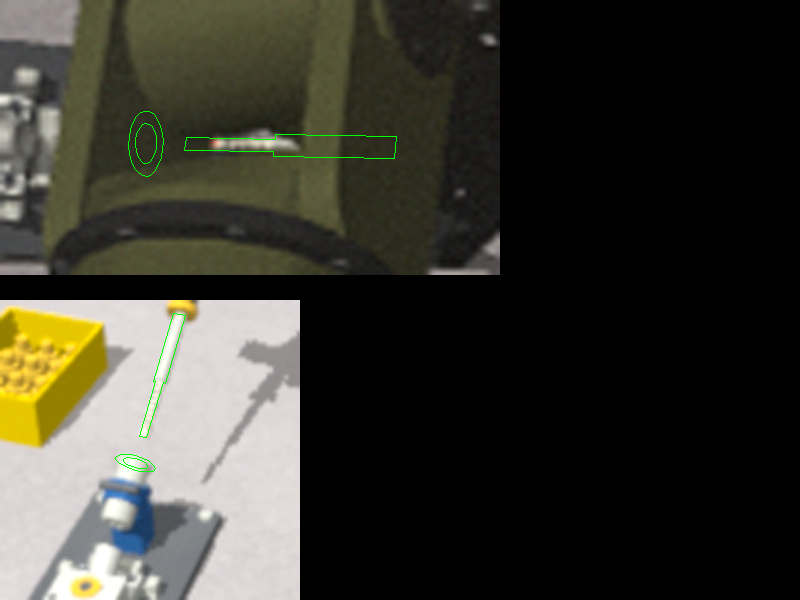

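Well aligned. Both cameras put the gauge about 1.4 mm to −x of the tube axis, so I correct by +1.3 mm and insert under a force guard.

```bash
sed -i 's/ML=np.array(\[-.3,/ML=np.array([1.0,/' h.py; python3 - <<'E'
from h import *
np.set_printoptions(suppress=True,precision=2,linewidth=200)
G=NEST.r*R.from_euler('x',-30,degrees=True)
def rep(t,h):
    s=bot.read_state(); print(t,h,s['clock'],'pos in tube frame',G.inv().apply(np.array(s['ee_pos'])-NEST(ML)),'F',G.inv().apply(s['ft_force']),'M',np.array(s['moment']))
rep('start',0)
bot.servo_line(back(185),speed=40)
for d,v in((124,60),(108,30),(66,40)):
    h=bot.servo_line(back(d),speed=v,until_force=10); rep(d,h)
    if h: break
E
```

```text
start 0 17.25 pos in tube frame [  -1.3  -190.42    0.04] F [ 0.23 -0.15 -0.78] M [0.32 0.02 0.04]
124 False 18.6917 pos in tube frame [   0.08 -124.38    0.08] F [-0.07  0.43 -0.21] M [ 0.3  -0.06  0.01]
108 False 19.375 pos in tube frame [   0.04 -108.      0.01] F [-0.33  0.96 -0.77] M [ 0.28 -0.07 -0.02]
66 False 20.575 pos in tube frame [  0.04 -66.15   0.03] F [ 0.06  1.01 -0.38] M [ 0.31 -0.05 -0.03]
```

```bash
python3 - <<'E'
from h import *
np.set_printoptions(suppress=True,precision=2,linewidth=200)
G=NEST.r*R.from_euler('x',-30,degrees=True)
def rep(t,h):
    s=bot.read_state(); print(t,h,s['clock'],'pos in tube frame',G.inv().apply(np.array(s['ee_pos'])-NEST(ML)),'F',G.inv().apply(s['ft_force']),'M',np.array(s['moment']))
h=bot.servo_line(back(52),speed=10,until_force=8); rep('home',h); bot.dwell(.4); rep('dwell',h)
c=[bot.read_camera(n) for n in('top','side')]
g=lambda P:back(58)+G.apply(P)
overlay(c,[],[(255,140,345,200,5,0,0),(225,170,300,270,3,0,300)],'pics/home.png')
E
```

```text
home True 21.45 pos in tube frame [ -0.04 -57.87  -0.33] F [ 0.53 -3.52 -0.46] M [-0.23 -0.06  0.03]
dwell True 21.85 pos in tube frame [ -0.19 -57.86  -0.65] F [ 1.37 -5.4   1.62] M [-0.39 -0.15  0.01]
```

View pics/home.png

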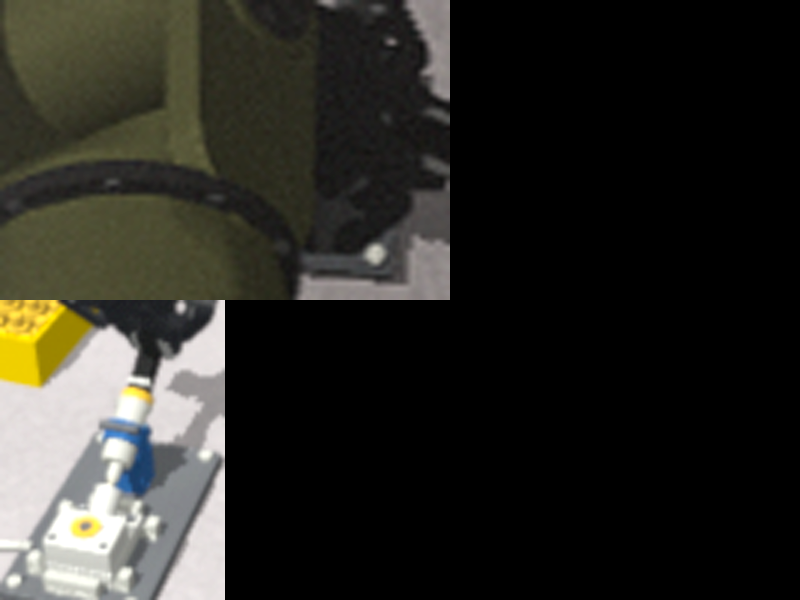

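The collar sits on the tube mouth (stopped at 57.9 mm against the 58 expected), with the pin through into the port and the body still seated. Next I draw it straight out and carry it to the panel.

```bash
python3 - <<'E'
from h import *
np.set_printoptions(suppress=True,precision=2,linewidth=200)
bot.servo_line(back(110),speed=40); print(bot.read_state()['ft_force'])
bot.servo_line(back(240),speed=100)
p=np.array(bot.read_state()['ee_pos'])
bot.move_to([560,-150,280],tool(0)); bot.move_to([537,176,250],tool(0)); bot.servo_line([537,176,110],speed=80); bot.dwell(.5)
c=[bot.read_camera(n) for n in('top','side')]; s=bot.read_state(); print(s['clock'],s['ee_pos'],s['grip_width'])
T=Fr(*s['ee_pos'],0)
for k in c:
    L=T.r.inv().apply(cloud(k).reshape(-1,3)-T.o)
    q=L[(abs(L[:,0])<20)&(abs(L[:,2])<25)&(L[:,1]>55)&(L[:,1]<200)]; print('tip',len(q),np.percentile(q,[50,99,100],axis=0))
    r=q[q[:,1]>64]; print('slope x,z',np.polyfit(r[:,1],r[:,0],1),np.polyfit(r[:,1],r[:,2],1))
    L=NEST.r.inv().apply(cloud(k).reshape(-1,3)-NEST.o); q=L[(abs(L[:,0])<32)&(L[:,1]>-8)&(L[:,1]<40)&(L[:,2]>30)&(L[:,2]<44)]; A=np.c_[q[:,:2],np.ones(len(q))]; print('body',len(q),np.linalg.lstsq(A,q[:,2],rcond=None)[0],cv2.minAreaRect(q[:,:2].astype(np.float32)))
P=Fr(535,332,8,0)
overlay(c,[T([[-5,58,0],[5,58,0],[5,120,0],[3,120,0],[3,156,0],[-3,156,0],[-3,120,0],[-5,120,0]]),P(rc(100,80,0)),NEST(rc(50,38,36,0,14))],[(140,140,350,275,3,0,0),(140,210,360,390,1,640,0),(200,200,400,399,1,640,300),(200,280,360,380,3,0,300)],'pics/panel.png')
E
```

```text
[-0.06 -1.21 -2.17]
29.1917 [536.99 175.97 109.98] 14.930917664794805
tip 17 [[ -0.68 148.11   1.  ]
 [  1.77 155.08   6.11]
 [  1.79 155.2    6.45]]
slope x,z [ 0.04 -6.81] [-0.19 29.17]
body 314 [ 0.01  0.01 36.45] ((-0.23041534423828125, 12.791805267333984), (50.89598083496094, 39.408729553222656), 0.8677826523780823)
tip 347 [[ -1.94  88.5    2.47]
 [  9.93 155.68  12.18]
 [ 11.52 156.09  12.92]]
slope x,z [ 0.01 -2.61] [-0.03  5.41]
body 332 [ 0.01 -0.04 36.15] ((-1.6124629974365234, 13.83902359008789), (50.162025451660156, 42.573978424072266), 0.1491294801235199)Traceback (most recent call last):
  File "<stdin>", line 15, in <module>
  File "h.py", line 34, in overlay
    H[Y:Y+a.shape[0],X:X+a.shape[1]]=a
    ~^^^^^^^^^^^^^^^^^^^^^^^^^^^^^^^
ValueError: could not broadcast input array from shape (180,220,3) into shape (180,160,3)
```

```bash
python3 - <<'E'
from h import *
c=bot.read_camera('side'); cv2.imwrite('pics/end.png',c['image']); s=bot.read_state(); print(s['clock'],s['grip_width'],np.abs(s['qvel']).max())
E
```

```text
29.2417 14.966271994201682 0.0012626620559052
```

View pics/end.png

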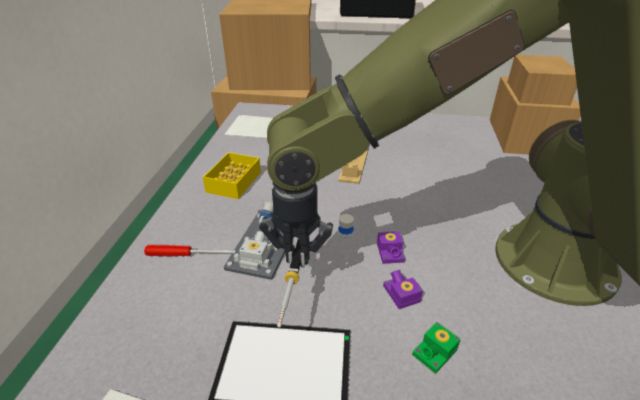

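The picture shows the gauge held level with its tip at (280,325), raised over the panel. The body is in the nest at (254,250). Jar (346,224), screwdriver (168,250) and bin (232,175) are where they were. I hand in.

```bash
python3 -c "
from h import *
bot.finish_job()"
```

```text
the job is handed in; nothing more can be done
```

I set the aluminium body into the nest and let go of it, ran the gauge down the guide tube and drew it out. It finished held level over the light panel, and I handed the job in at about 29 s of the 67 s allowed. `bot.finish_job()` reports no verdict, so what follows is from my own checks.

- **Body seated:** I released it on the nest floor. After the gauge was drawn out, its block top measured 36.2–36.5 mm above the floor (36 mm nominal). Its fitted tilt was 0.01 rad (top camera) and about 0.04 rad (side camera). The limit is 0.04 rad, so I put the side value down to depth noise.
- **Gauge in the tube:** the collar stopped on contact with the handle 57.9 mm from the tube mouth (58 mm expected).
- **Pin:** the tip then measured 155–156 mm ahead of the handle centre, against 168 mm with the pin out, so the pin is in about 12 mm.
- **Final pose:** the tip is about 102 mm above the middle of the panel, and the arm was still with the handle gripped. I judged level from the tool pose and the side camera. The top camera saw too few points of the rod to measure its slope.
- **Other objects:** the jar, screwdriver and bin look unmoved in the last picture.

The two cameras disagreed by 1–2 mm throughout. I averaged them and worked from relative positions. The last overlay picture failed on a script error, so I replaced it with a plain side view.

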